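# Seat the keyed tube block in the desk heater

## Task

Take the aluminium tube block with the blue fin (the one with a cut-off corner) by its fin, turn it so that its cut corner lines up with the filled corner of the heater's square pocket, lower it in until it stands fully home on the pocket floor, and let go. Do not drop it in, and leave the other block with the orange fin where it stands.

Things in the scene. Friction and masses are not known exactly. Their poses are not given: they have to be found in the camera images.
- tube_block: The loose block to seat: aluminium, 60 x 60 x 56 mm high, 350 g, its +x+y corner cut off at 45 degrees (28 mm off each side), a blue dot by the cut. Blue upright fin mid-top: 12 mm thick along the block's x, 40 mm long along its y, 56 to 98 mm above the underside; grip it from above across its thickness. Three tube wells. Origin: underside, centre of the full square; z up.
- spare_block: The other block, loose, to be left: same aluminium 60 x 60 x 56 mm and same fin, but orange, four wells, no cut corner, so it does not fit. Origin: centre of the underside.
- heater: White fixed heater, grey console on its front (-x). Top rim 66 mm high, 120 mm along y, x -105 to +60 mm. Origin at desk height under the pocket's centre. Pocket 70 x 70 mm along the heater's x and y; top 8 mm flares at 45 degrees to 86 x 86. Its +x+y corner (blue dot) is filled by a 45 degree face 27.6 mm from the centre, so the block enters only with its x, y along the heater's x, y.
- pocket (a point): Centre of the pocket floor, 14 mm above the desk (52 mm below the heater's rim); axes as the heater's.
Mind the look-alikes: they are no part of the job. Leave any pink look-alike of the tube_block alone. There is more than one size of the heater; the one meant has the size given above.

How it is judged:
At the end, for the whole second after the job is handed in: The blue-finned block stands upright (within 7 degrees) in the heater's pocket, its underside within 6 mm of the pocket floor, its axis within 12 mm of the pocket's centre, its sides along the pocket's within 15 degrees, at rest (horizontal distance between tube_block and pocket below 0.012 m and z of tube_block in the frame of pocket below 0.006 m and angle between the x axis of tube_block and the x axis of heater, either way round below 0.26 rad and angle between tube_block's own z axis and vertical below 0.12 rad and linear speed of tube_block below 0.02 m/s); the robot touches nothing.
It fails at once if the blue-finned block is dropped (falls free by more than about 5 cm) (linear speed of tube_block above 1 m/s and contact force between the fingers and tube_block below 0.1 N).
It fails at once if the orange-finned block is shifted by more than 4 cm (distance of spare_block from where it was at the start of the episode above 0.04 m).
It also fails if it takes over 35 s, if anything falls off the work surface, if the arm or the gripper's body presses on something with over 40 N, if the wrist force passes 120 N, or if a joint passes its speed limit or range.

## Robot

A 6-joint arm with a two-finger parallel gripper is mounted at the origin on a cart in front of the work surface, level with it; the furniture and walls round the work are solid. World frame = base frame: x ahead of the robot, y to its left, z up, the work surface at z = 0. Lengths are in m, angles in rad, forces in N, time in s.
With the tool pointing down it reaches from about 0.2 to 0.875 m from the base axis. Payload 3.4 kg.
Tool frame: the origin (TCP) lies midway between the tips of the shut fingers; the grasp point (between the pads) lies behind it (r.tcp_to_grasp is the z of the grasp point in the tool frame, in m); z points along the fingers, y is the line along which they close (so a half turn about z gives the same grasp; the last joint's range is limited). The gripper opens to 94 mm and grips with 3 to 60 N. Pads are 16 mm wide; open, the fingers measure 119 mm over their backs; the gripper's body (75 mm by 177 mm) begins 78 mm behind the grasp point.
Start: joints at [-1.314, 0.276, 1.505, -0, 1.361, -0.121], TCP at [0.212, -0.534, 0.205] pointing down, gripper open.
Joint ranges: [-2.89, 2.89], [-0.75, 2.08], [0.22, 2.7], [-1.18, 4.32], [0.11, 2.71], [-2.7, 2.7]. Speed limits (rad/s): [2.57, 2.57, 3.14, 3.14, 3.14, 3.14].

## Interface

Orientations are given as a unit quaternion [w, x, y, z].
In Python, from cell import r gives the robot as it stands. Calls block until the motion is done:
- r.move_pose(position, orientation): joint-space move of the TCP to a pose.
- r.move_l(position, ori=None, max_speed=0.15, stop_force=None): straight line of the TCP; ori=None keeps the orientation; max_speed is the mean speed in m/s. With stop_force (N) it stops when the force on the tool has changed by that much, and returns True; else False.
- r.set_joints(angles): joint-space move.
- r.open_gripper() and r.grasp(force=None): open the fingers fully, or close them until they stop; force is the grip in N (None keeps the last).
- r.hold(seconds).
- r.inverse_kinematics(position, orientation): joint angles nearest the present ones, or None.
- r.grab_frame(name): name is "scene" or "top" or "wrist"; returns (picture, depth): 480x640x3 uint8, blue, green, red; 480x640 float32, m along the optical axis (not along the pixel's ray), 0 where there is no reading.
- r.camera_info(name): a dict with "intrinsics" (3x3 intrinsics, pixels), "rvec" (rotation vector, rad) and "tvec" (3), from world to camera coordinates, as OpenCV has them; the wrist camera has in their place "tool_from_camera" (4x4, takes a point from camera to tool coordinates, whose origin is the TCP and whose axes are the flange's). Camera axes: x right, y down, z forward; pixel columns grow to the right and rows downward; lengths in m; the calibration is good to about 2 mm. A picture is of the moment at which its call begins: read the wrist's pose just before it. camera_info takes no time and is no camera call.
A pose or a line that the arm cannot do raises r.MotionError and nothing moves.
- r.close_job(): hands the job in; it is judged then, once.
Readings, each from a call of its own:
- r.read_time_s(): time.
- r.read_joints(): joint angles.
- r.read_dq(): joint speeds.
- r.read_effort(): joint torques, N m.
- r.read_tool_pos(): TCP position.
- r.read_tool_rot(): TCP orientation.
- r.read_wrist_force(): force on the tool from outside, world axes, zero at the start.
- r.read_torque(): the same for the moment, N m.
- r.read_grip_width(): finger opening in m.
- r.read_grasp_force(): force on a finger pad.
Only numpy, scipy, OpenCV 4.12 (cv2) and the standard library are available. Lean on these libraries where they do the work, as an engineer would, in place of code of your own. Each camera call takes 0.05 s, during which the arm holds its last target. There are 200 camera calls.

## Working session

There is one attempt and no reset: what is moved stays moved. The work goes in short steps, each a Python script; the robot and the scene stay as the last script left them, time stands still between calls to the robot, and variables do not carry over. Pictures are saved under pics/ and viewed, at most 10 in all, crops included, and the job is handed in when it is done.

```bash
mkdir -p pics; cat > h.py <<'E'
import numpy as np, cv2
from cell import r
def grab(n,f=None):
    img,d=r.grab_frame(n)
    if f: cv2.imwrite('pics/'+f,img)
    return img,d
def w2c(n):
    c=r.camera_info(n); return np.array(c['intrinsics']),cv2.Rodrigues(np.array(c['rvec'],float))[0],np.array(c['tvec'],float).ravel()
def cloud(n,d):
    K,R,t=w2c(n); v,u=np.mgrid[0:480,0:640]
    p=np.stack([(u-K[0,2])/K[0,0]*d,(v-K[1,2])/K[1,1]*d,d],-1)
    return (p-t)@R
E
python3 - <<'E'
from h import *
for n in('top','scene'):
    i,d=grab(n,n+'1.png'); np.save(n+'d.npy',d); np.save(n+'p.npy',cloud(n,d))
print(r.read_time_s(),r.tcp_to_grasp,r.read_tool_rot(),r.camera_info('wrist'))
E
```

```text
0.1 -0.0188 [-8.05163446e-04  9.82214241e-01  1.87761905e-01 -5.72644286e-05] {'intrinsics': array([[330.39648046,   0.        , 321.12753422],
       [  0.        , 330.39648046, 239.91723516],
       [  0.        ,   0.        ,   1.        ]]), 'tool_from_camera': array([[-1.16314765e-03, -9.66831591e-01, -2.55412062e-01,
         7.39489323e-02],
       [ 9.99999319e-01, -1.10047812e-03, -3.88273918e-04,
        -9.13582658e-04],
       [ 9.43201034e-05, -2.55412340e-01,  9.66832213e-01,
        -1.79115498e-01],
       [ 0.00000000e+00,  0.00000000e+00,  0.00000000e+00,
         1.00000000e+00]])}
```

View pics/top1.png

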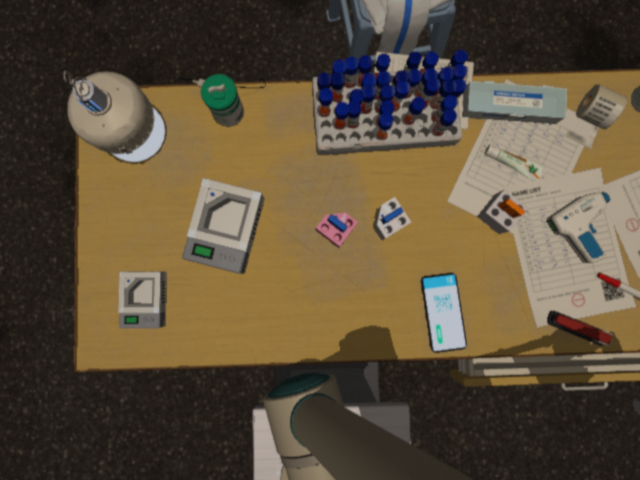

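View pics/scene1.png

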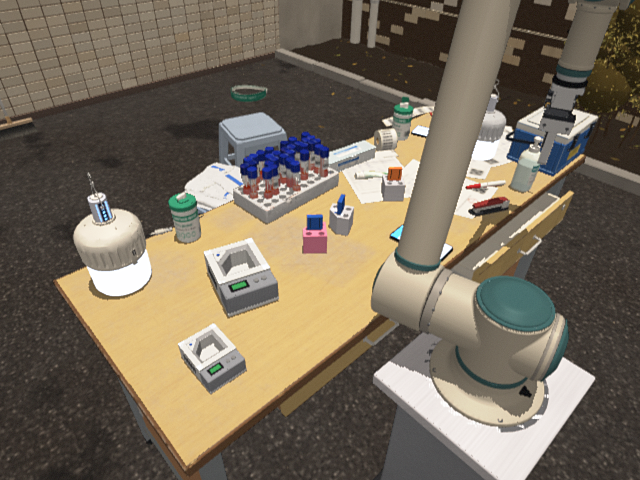

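```bash
python3 - <<'E'
from h import *
i=cv2.imread('pics/top1.png'); P=np.load('topp.npy')
a=cv2.resize(i[190:246,370:420],None,fx=8,fy=8,interpolation=cv2.INTER_CUBIC)
b=cv2.resize(i[170:282,175:275],None,fx=4,fy=4,interpolation=cv2.INTER_CUBIC)
cv2.imwrite('pics/crop1.png',np.hstack([a,b]))
def rect(name,c,w,z0,z1):
    m=np.zeros((480,640),bool); m[c[1]-w:c[1]+w,c[0]-w:c[0]+w]=1
    m&=(P[...,2]>z0)&(P[...,2]<z1)
    q=P[m]; print(name,len(q),q[:,2].mean().round(4),cv2.minAreaRect(q[:,:2].astype(np.float32)*1000))
rect('big',(225,225),60,.058,.075); rect('small',(142,300),35,.03,.075)
for n,c in(('blue',(393,217)),('pink',(337,226)),('orange',(503,210))):
    rect(n+' top',c,26,.048,.064); rect(n+' fin',c,26,.085,.11)
print(P[300,300],P[100,110])
E
```

```text
big 3657 0.0633 ((520.362060546875, 205.5377197265625), (120.91388702392578, 164.92979431152344), 73.77224731445312)
small 1933 0.0396 ((378.76739501953125, 374.3162841796875), (83.98677825927734, 111.17949676513672), 88.55589294433594)
blue top 555 0.0555 ((528.5834350585938, -127.57957458496094), (59.7580451965332, 60.943702697753906), 30.446887969970703)
blue fin 140 0.0967 ((528.5090942382812, -127.67012786865234), (11.930028915405273, 40.015403747558594), 30.30066680908203)
pink top 533 0.0553 ((516.142578125, -21.539600372314453), (59.923194885253906, 60.13902282714844), 50.594608306884766)
pink fin 143 0.0967 ((515.9051513671875, -21.608169555664062), (39.6576042175293, 12.162297248840332), 50.54105758666992)
orange top 606 0.0553 ((536.924560546875, -359.680419921875), (61.10371017456055, 62.672752380371094), 49.48117446899414)
orange fin 176 0.0957 ((536.6793212890625, -359.0862731933594), (40.04057693481445, 13.139119148254395), 49.862945556640625)
[ 3.66920114e-01  5.64742444e-02 -3.49954345e-04] [0.73273912 0.37674608 0.17513683]
```

View pics/crop1.png

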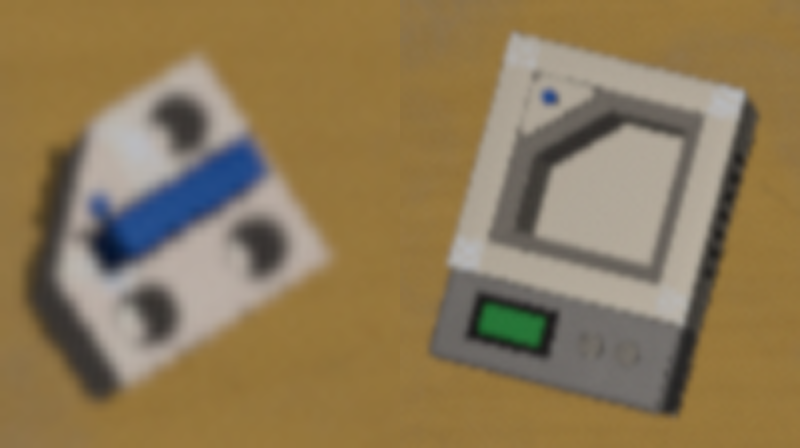

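The crop shows the chosen block, aluminium with a blue fin, at top-picture pixel (393,217). Its cut corner faces left (+y), with the dot beside it at crop (100,205), so its yaw is about 30°.

- **Block look-alikes:** the pink block at (337,226) and the orange-finned block at (503,210).
- **Heater look-alike:** the small heater at (142,300) measures 84x111 mm. The large one at (225,225) measures 121x165 mm, so it is the one meant. Its dotted filled corner is up-left (+x+y), yaw about −16°.

Next I move above the block and measure it from close by.

```bash
cat >> h.py <<'E'
from scipy.spatial.transform import Rotation as Ro
def ori(a):
    a=np.radians(a)/2; return [0,np.cos(a),np.sin(a),0]
def wcloud(f):
    q=r.read_tool_rot(); p=r.read_tool_pos(); c=r.camera_info('wrist'); K=c['intrinsics']
    i,d=grab('wrist',f); v,u=np.mgrid[0:480,0:640]
    X=np.stack([(u-K[0,2])/K[0,0]*d,(v-K[1,2])/K[1,1]*d,d],-1)
    T=np.array(c['tool_from_camera']); X=X@T[:3,:3].T+T[:3,3]
    X=X@Ro.from_quat(np.roll(q,-1)).as_matrix().T+np.array(p); X[d==0]=np.nan
    return i,X
def rect(X,c,w,z0,z1):
    m=(np.abs(X[...,0]-c[0])<w)&(np.abs(X[...,1]-c[1])<w)&(X[...,2]>z0)&(X[...,2]<z1)
    q=X[m]; print(len(q),q[:,2].mean().round(4),cv2.minAreaRect(q[:,:2].astype(np.float32)*1000))
E
python3 - <<'E'
from h import *
r.move_pose([.528,-.127,.20],ori(120.3)); print(r.read_time_s())
i,X=wcloud('w1.png')
rect(X,(.528,-.127),.05,.085,.11); rect(X,(.528,-.127),.05,.048,.064)
E
```

```text
1.9667
624 0.0971 ((527.3204956054688, -124.55785369873047), (11.732068061828613, 39.420955657958984), 30.036632537841797)
2076 0.0555 ((527.2258911132812, -124.869384765625), (60.102882385253906, 59.52141571044922), 30.212017059326172)
```

View pics/w1.png

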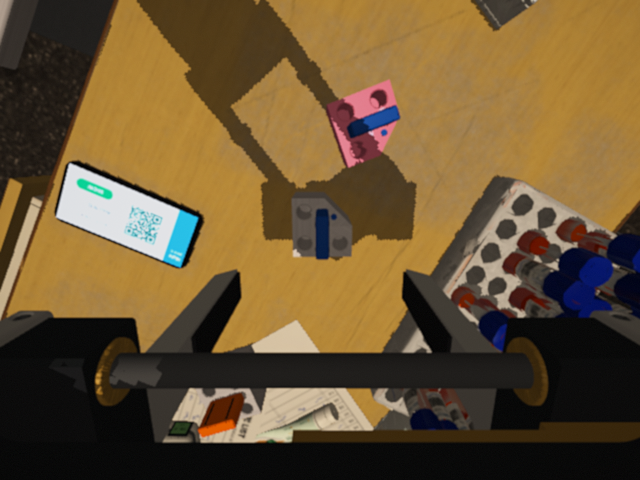

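The wrist view shows the blue-finned aluminium block at (322,228). Its fin is upright between the fingers and its cut corner is at (345,205). Size and yaw agree with the top camera, and position agrees to 3 mm. I'll grasp, lift, and look at the heater from the wrist.

```bash
python3 - <<'E'
from h import *
r.move_l([.5275,-.1255,.20],ori(120.2),max_speed=.15)
print('stop',r.move_l([.5275,-.1255,.061],max_speed=.1,stop_force=8))
r.grasp(35); print(r.read_grip_width(),r.read_grasp_force(),r.read_tool_pos())
r.move_l([.5275,-.1255,.215],max_speed=.12)
print(r.read_grip_width(),r.read_wrist_force())
h=np.array([.542,.199])
r.move_l([h[0],h[1]-.0,.215],ori(73.8),max_speed=.18)
print(r.read_time_s(),r.read_joints())
i,X=wcloud('w2.png')
rect(X,h,.14,.0645,.0685)
i,d=grab('top','top2.png'); np.save('topp2.npy',cloud('top',d))
E
```

```text
stop False
0.011588116681186651 34.99830722808838 [ 0.52741502 -0.12550584  0.06094587]
0.011789003447651299 [ 0.02124643  0.08870578 -3.49655133]
8.425 [ 2.30722318e-01  2.74255160e-01  1.48360358e+00 -3.66316184e-04
  1.38396842e+00  5.13925098e-01]
5297 0.0658 ((540.8953857421875, 202.5487060546875), (118.89900207519531, 119.76448822021484), 74.15843200683594)
```

View pics/w2.png

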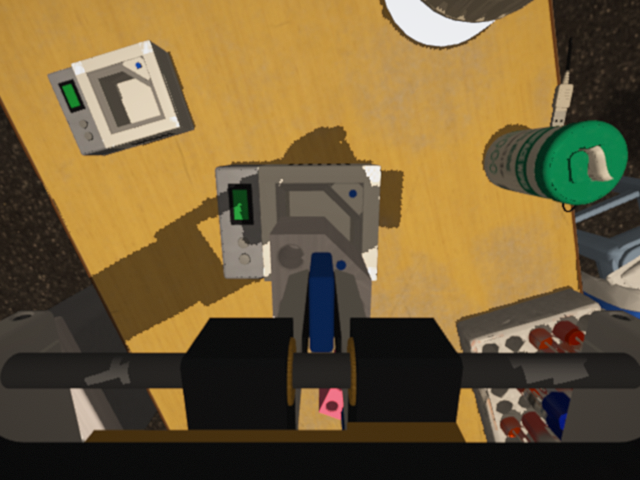

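The wrist view shows the block held by its fin, with its dot at (341,265). It is over the full-size heater, whose filled-corner dot is at (353,193), on the same side as the block's cut. The rim measures 119x120 mm at height 65.8 mm, centred at (0.541, 0.2025) with yaw −15.8°. Now I lower it with force guarding.

```bash
python3 - <<'E'
from h import *
t=[.5407,.2017]
r.move_l(t+[.215],ori(74.2),max_speed=.1)
r.move_l(t+[.14],max_speed=.1)
print(r.move_l(t+[.071],max_speed=.03,stop_force=6), r.read_tool_pos(), r.read_wrist_force(), r.read_time_s(), r.read_grip_width())
E
```

```text
True [0.54070431 0.20168868 0.07494559] [ 0.48656001 -0.55285472  4.4410747 ] 11.6083 0.011903345500298214
```

Contact came at TCP z = 0.0749, and 0.075 was expected for the pocket floor, so the block is home. I'll release, retreat and check.

```bash
python3 - <<'E'
from h import *
r.open_gripper(); r.hold(.2)
t=[.5407,.2017]
r.move_l(t+[.22],max_speed=.12); print(r.read_time_s())
i,X=wcloud('w3.png'); rect(X,t,.05,.1,.12); rect(X,t,.035,.0675,.074); rect(X,t,.14,.0625,.0675)
E
```

```text
14.4917
606 0.1111 ((540.21923828125, 202.4293212890625), (39.36653518676758, 12.006769180297852), 74.25238037109375)
1864 0.0698 ((540.6103515625, 203.0159454345703), (61.578670501708984, 59.825862884521484), 74.57014465332031)
8309 0.0654 ((526.1366577148438, 206.40602111816406), (119.7105712890625, 150.54583740234375), 74.17926788330078)
```

View pics/w3.png

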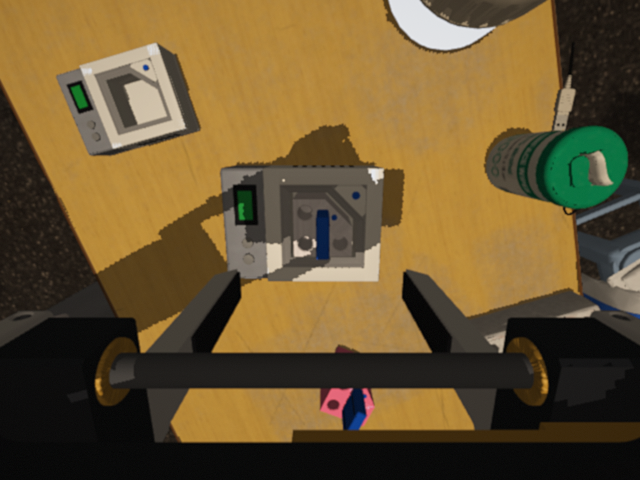

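The block stands in the pocket with its fin at (322,235) and its cut beside the filled corner. Its top is at 69.8 mm (70 expected) and it is centred within about 1 mm. The gripper is clear, so I'm handing in.

```bash
python3 -c "
from h import *
print(r.close_job())"
```

```text
the job is handed in; nothing more can be done
None
```

The blue-finned block is seated in the full-size heater's pocket: it was lowered to floor contact and released, its top measures 69.8 mm (70 expected), and it sits within about 1 mm of centre; the orange block was not touched, and the job was handed in about 15 s into the 35 s, with no verdict returned.

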